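# Ready the filling stand: tin on the lift plate, valve lever in float

### The job

Get the filling stand ready: set the empty loaf tin down (do not drop it) upright on the small lift plate, centred and lined up with the plate so that no edge overhangs, and let go of it. Then push the valve block's ball-topped lever away from its rest side, through the stiffer detent near the end of its travel and fully home into the float notch, so that the small float pin at its pivot comes out by itself; find the notch by feel and do not force the lever against its stop. Leave the jar, bowl and mug where they stand.

Things in the scene. Friction and masses are not known exactly. Their poses are not given: they have to be found in the camera images.
- tin: Open, empty aluminium loaf tin, rectangular, 140 long (its x) x 60 wide (its y) x 52 high, walls and floor 3 thick, 0.2 to 0.4 kg, loose on the table, upright. Origin: centre of its underside; z up. Can be gripped across its 60 mm width from outside.
- lift: Filling stand fixed to the table: white foot plate 150 x 100 x 18, a short round ram, and on it the flat steel lift plate, 160 long (x) x 84 wide (y) x 10 thick, its top 80 above the table; 10 to 12 mm larger than the tin on each side. The plate does not move. Origin: centre of the foot's underside.
- plate_top (a point): Centre of the lift plate's top face, 80 above the table; x along its 160 mm length, y along its 84 mm width, z up.
- valve: White hydraulic valve block fixed to the table, 110 (x) x 84 (y) x 46 high, with two grey cheeks up to 70 high that carry the lever, and two brass ports on its +x end. Origin: centre of its underside. The lever swings in the block's x-z plane: rest side towards -x, float towards +x.
- pivot (a point): The lever's pivot, on the block's centre line 60 above the table; axes as the block's; the lever turns about its y.
- lever: Steel rod 12 thick with a black ball knob. At the start it leans between 0.60 rad from upright towards the block's -x and 0.10 rad towards +x, in the slack part of its travel. Its end stop lies at 0.10 to 0.60 rad past upright towards +x: a hidden adjustment that differs every time and cannot be seen. Keep the force on it below 40 N. Origin: at the pivot.
- knob (a point): Centre of the lever's ball knob, 34 in diameter, 120 from the pivot. Slack part: 1 to 3 N at the knob moves it and it stays put. From about 0.4 rad before the stop the detent resists, rising to 11 to 16 N; about 0.16 rad before the stop it gives way and the lever snaps on by itself into the float notch, which is at the stop, and stays.
- float_pin (a joint): How far the steel float pin, 10 in diameter, sticks out sideways from the middle of the cheek on the block's -y side, along the pivot axis 60 above the table, m: about 0 (flush) until the detent has been passed, about 0.010 when the lever is home in the float notch. It only shows the state and cannot be pulled.
- jar: Glass jar with steel lid, 68 in diameter, 100 high; leave alone. Origin: centre of its underside.
- bowl: Small steel bowl, 90 in diameter, 45 high; leave alone. Origin: centre of its underside.
- cup: White mug, 76 in diameter, 80 high, handle on its +y; leave alone. Origin: centre of its underside.
Things that resemble listed ones, but are neither listed nor needed, are in the scene too. What is shaped like the lift but turquoise is not meant.

How it is judged:
On the way, in this order (a step that is already met when the one before it is completed fails the run):
1. the tin stands centred and lined up on the lift plate, let go, no edge overhanging (x of tin in the frame of plate_top between -0.007 and 0.007 m and y of tin in the frame of plate_top between -0.005 and 0.005 m and z of tin in the frame of plate_top between -0.003 and 0.004 m and angle between the x axis of tin and the x axis of plate_top, either way round below 0.07 rad and angle between tin's own z axis and vertical below 0.05 rad and linear speed of tin below 0.01 m/s and contact force between tin and the fingers below 0.2 N), for 0.3 s.
2. the lever is home in the float notch: the float pin is out (value of joint float_pin above 0.0075 m), for 0.3 s.
At the end, for the whole second after the job is handed in: The tin stands still and upright on the lift plate, released, its centre within 7 mm along and 5 mm across the plate's centre and lined up within 0.07 rad (4 degrees), and the lever is in the float notch: the float pin sticks out more than 7.5 mm (all of step 1 and value of joint float_pin above 0.0075 m); the robot touches nothing.
It fails at once if the jar is moved more than 30 mm (distance of jar from where it was at the start of the episode above 0.03 m).
It fails at once if the bowl is moved more than 30 mm (distance of bowl from where it was at the start of the episode above 0.03 m).
It fails at once if the mug is moved more than 30 mm (distance of cup from where it was at the start of the episode above 0.03 m).
It fails at once if the lever is forced: more than 40 N on it (contact force between lever and the fingers above 40 N or contact force between lever and the arm above 40 N).
It fails at once if the tin is dropped: it falls faster than 0.5 m/s, let go (linear speed of tin above 0.5 m/s and contact force between tin and the fingers below 0.1 N).
It also fails if it takes over 70 s, if anything falls off the work surface, if the arm or the gripper's body presses on something with over 40 N, if the wrist force passes 120 N, or if a joint passes its speed limit or range.

### The arm

A 6-joint arm with a two-finger parallel gripper is mounted at the origin on the work surface. World frame = base frame: x ahead of the robot, y to its left, z up, the work surface at z = 0. Lengths are in m, angles in rad, forces in N, time in s.
With the tool pointing down it reaches from about 0.375 to 0.925 m from the base axis. Payload 5.7 kg.
Tool frame: the origin (TCP) lies at the very end of the fingers, on their centre line; the grasp point (between the pads) lies ctrl.hold_point_z behind it (ctrl.hold_point_z is the distance from the TCP to the grasp point, in m); z points along the fingers, y is the line along which they close (so a half turn about z gives the same grasp; the last joint's range is limited). The gripper opens to 85 mm and grips with 20 to 120 N. Pads are 22 mm wide; open, the fingers measure 114 mm over their backs; the gripper's body (76 mm by 85 mm) begins 54 mm behind the grasp point. The pads swing forward as they close: fully open they stand 13 mm farther back than shut.
Start: joints at [-1.303, 0.359, 1.51, -0, 1.272, -0.115], TCP at [0.224, -0.557, 0.231] pointing down, gripper open.
Joint ranges: [-2.97, 2.97], [-1.01, 2.36], [0.21, 2.38], [-0.96, 4.11], [0.2, 2.71], [-2.98, 2.98]. Speed limits (rad/s): [2.39, 2.39, 3.14, 3.14, 3.14, 3.14].

### API

Orientations are given as [roll, pitch, yaw] about the fixed x, y, z axes, in that order (R = Rz(yaw) Ry(pitch) Rx(roll)).
In Python, from station import ctrl gives the robot as it stands.
- The arm moves only by the tool step_arm, never from a script. Its argument "commands" is a list of rows, each an object with "linear": the shift along the tool's x, y, z in m, a list of three; "dr": the turn, a rotation vector about the tool's x, y, z in rad, a list of three. A call has 1 to 5 rows; each row shifts and turns the commanded pose from where the row before left it, along the tool's axes as they then stand; what a row does not reach is not made up. A row lasts 1/10 s, in which the tool goes at most 50 mm and 8.59 degrees, less where a joint would pass 70% of its speed; a pose out of reach is approached as far as the arm can. A call with a gripper value outside its range is refused whole. "hand" is the closure, from 0 (fully open) to 1 (shut), set as the call begins (left out, the last holds). The fingers move at their own pace and stop on an object; the grip force is fixed at half the most. Time passes only in rows, so rows that do not move let the fingers close. It gives the time, the measured TCP pose, the force, the opening and the grip force at its end, in the units of the state.
- ctrl.read_state(): the state, without advancing time (a new reading comes with each control period).
- ctrl.grab_frame(name): name is "side" or "top" or "wrist"; returns a dict with "pixels" (384x512x3 uint8, red, green, blue), "depth" (384x512 float32, m along the optical axis (not along the pixel's ray), 0 where there is no reading), "fx", "fy", "cx", "cy" (pixels), "world_from_camera" (4x4, takes a point from camera to world coordinates); the wrist camera has in their place "hand_eye" (4x4, takes a point from camera to tool coordinates, whose origin is the TCP and whose axes are the flange's). Camera axes: x right, y down, z forward; pixel columns grow to the right and rows downward; lengths in m; the calibration is good to about 2 mm. A picture is of the moment at which its call begins: read the wrist's pose just before it.
- ctrl.sign_off(): hands the job in; it is judged then, once.
The state is a dict: "time": time; "joint_pos": joint angles; "joint_vel": joint speeds; "joint_efforts": joint torques, N m; "ee_pos": TCP position; "tcp_rot": TCP orientation; "contact_force": force on the tool from outside, world axes, zero at the start; "wrist_torque": the same for the moment, N m; "gripper_width": opening from 0.0 (shut) to 1.0 (fully open); "grasp_force": force on a finger pad.
Only numpy, scipy, OpenCV 4.12 (cv2) and the standard library are available. Lean on these libraries where they do the work, as an engineer would, in place of code of your own. Each camera call takes 0.05 s, during which the arm holds its last target. There are 200 camera calls.

## Working session

There is one attempt and no reset: what is moved stays moved. The work goes in short steps, Python scripts to look and compute and a tool call to move; the robot and the scene stay as the last step left them, time stands still between calls to the robot, and variables do not carry over. Pictures are saved under pics/ and viewed, at most 10 in all, crops included, and the job is handed in when it is done.

Besides the shell and the picture viewer there is one more tool, called after ">>>" by a JSON object that holds its "api" and its "payload", one argument or row to a line. step_arm: Moves the arm, as the interface text tells. Its arguments: {"type":"object","properties":{"commands":{"type":"array"},"hand":{"type":"number"}},"required":["commands"]}

```bash
mkdir -p pics; ls; cat > h.py <<'E'
import numpy as np, cv2
from station import ctrl
def grab(n):
    f=ctrl.grab_frame(n); np.savez('pics/'+n+'.npz',**f); return f
def pts(f,T=None):
    d=f['depth']; v,u=np.indices(d.shape)
    P=np.stack([(u-f['cx'])/f['fx']*d,(v-f['cy'])/f['fy']*d,d],-1)
    T=f['world_from_camera'] if T is None else T
    W=P@T[:3,:3].T+T[:3,3]; W[d<=0]=np.nan; return W
E
python3 - <<'E'
from h import *
print(ctrl.hold_point_z, ctrl.read_state())
for n in('top','side'):
    f=grab(n); cv2.imwrite(f'pics/{n}0.png',f['pixels'][:,:,::-1]); print(n,f['fx'],f['world_from_camera'].round(3).tolist())
E
```

```text
pics
0.0187 {'time': 0.0, 'joint_pos': array([-1.30311456e+00,  3.59486125e-01,  1.51143013e+00, -3.46232329e-07,
        1.27254388e+00, -1.15123927e-01]), 'joint_vel': array([-0.00202146,  0.00086318,  0.00068785,  0.00021926, -0.00098712,
        0.00099334]), 'joint_efforts': array([-2.84829926e-03, -5.27623343e+01, -2.78623044e+01,  4.19324726e-05,
        1.31567006e-02,  4.17928152e-05]), 'ee_pos': array([ 0.22390964, -0.55590757,  0.23046573]), 'tcp_rot': array([-3.13973749e+00, -2.14188672e-04,  3.82805600e-01]), 'contact_force': array([ 0.08814462,  0.04419423, -0.73669246]), 'wrist_torque': array([ 0.00463725, -0.0026943 , -0.00969846]), 'grasp_force': 0.0, 'gripper_width': 0.9972351003785015}
top 413.02899589799495 [[0.024, -0.997, 0.074, 0.423], [-1.0, -0.024, 0.006, 0.076], [-0.004, -0.074, -0.997, 1.159], [0.0, 0.0, 0.0, 1.0]]
side 457.77683834590675 [[-0.738, -0.389, 0.551, -0.287], [-0.674, 0.423, -0.605, 0.988], [0.002, -0.819, -0.574, 0.993], [0.0, 0.0, 0.0, 1.0]]
```

View pics/top0.png

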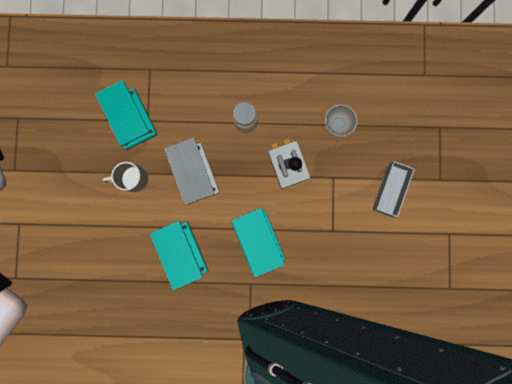

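View pics/side0.png

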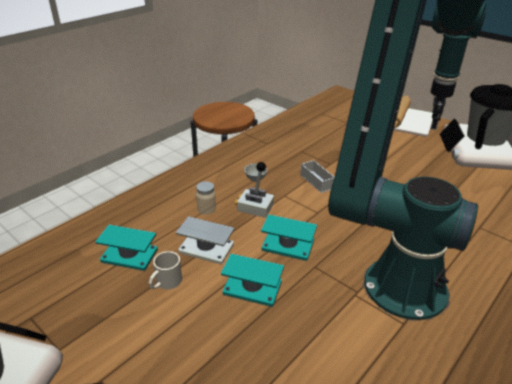

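The top view shows the tin at (394,188) and the grey steel lift at (190,170). The turquoise look-alikes are at (127,113), (179,255) and (259,243). The valve is at (289,163), with its brass ports towards the top of the image (world +x) and the knob at (295,163). The jar is at (244,115), the bowl at (341,120) and the mug at (128,177). The only open rectangular box is the tin, and the only non-turquoise lift is at (190,170), so I choose those and will check them in a crop.

```bash
python3 - <<'E'
from h import *
f=dict(np.load('pics/top.npz')); W=pts(f); im=f['pixels'].astype(int)
hsv=cv2.cvtColor(f['pixels'],cv2.COLOR_RGB2HSV)
def box(n,r,zlo,zhi,s=None):
    u0,u1,v0,v1=r; m=np.zeros(W.shape[:2],bool); m[v0:v1,u0:u1]=1
    m&=(W[...,2]>zlo)&(W[...,2]<zhi)
    if s: m&=hsv[...,1]<s
    p=W[m]; b=cv2.minAreaRect((p[:,:2]*1000).astype(np.float32)); print(n,m.sum(),'med z',np.median(p[:,2]).round(4),'rect',[np.round(x,1) for x in b],'mean',p.mean(0).round(4))
box('tin',(365,425,150,225),.035,.07)
box('lift',(155,225,130,212),.07,.09)
box('foot',(155,225,130,212),.008,.03,80)
box('valve',(260,320,130,195),.040,.052)
box('cheek',(260,320,130,195),.062,.08)
box('knobtop',(260,320,130,195),.12,.22)
for n,r in dict(jar=(225,265,95,135),bowl=(318,365,98,142),cup=(98,152,155,197)).items(): box(n,r,.03,.12)
c=np.hstack([cv2.resize(f['pixels'][v:v+80,u:u+80],(380,380),interpolation=cv2.INTER_CUBIC) for u,v in((150,130),(250,125))])
cv2.imwrite('pics/crop1.png',c[:,:,::-1])
E
```

```text
tin 367 med z 0.049 rect [array([ 511.4, -274.6]), array([ 61.8, 141.4]), np.float64(71.1)] mean [ 0.5126 -0.2758  0.0469]
lift 1933 med z 0.08 rect [array([543.6, 277.4]), array([160.8,  84.4]), np.float64(22.0)] mean [0.5426 0.2765 0.0799]
foot 266 med z 0.0176 rect [array([574.8, 289.8]), array([222.9, 104.8]), np.float64(27.0)] mean [0.5573 0.2372 0.0176]
valve 849 med z 0.0456 rect [array([571.5,  11.8]), array([109.7,  84.1]), np.float64(21.1)] mean [0.5701 0.0132 0.0456]
cheek 191 med z 0.0695 rect [array([570.9,  13.4]), array([59.1, 55.3]), np.float64(21.2)] mean [0.5707 0.021  0.0694]
knobtop 156 med z 0.1907 rect [array([555. ,   5.6]), array([31.6, 31.2]), np.float64(2.8)] mean [0.5537 0.0059 0.1901]
jar 588 med z 0.0989 rect [array([692.3, 133.8]), array([63. , 63.3]), np.float64(52.1)] mean [0.6879 0.133  0.0892]
bowl 281 med z 0.0425 rect [array([ 695.5, -128.2]), array([85.6, 87.4]), np.float64(89.7)] mean [ 0.7034 -0.1338  0.0411]
cup 502 med z 0.0654 rect [array([529.9, 453.5]), array([99.4, 75.4]), np.float64(69.3)] mean [0.5251 0.4485 0.062 ]
```

View pics/crop1.png

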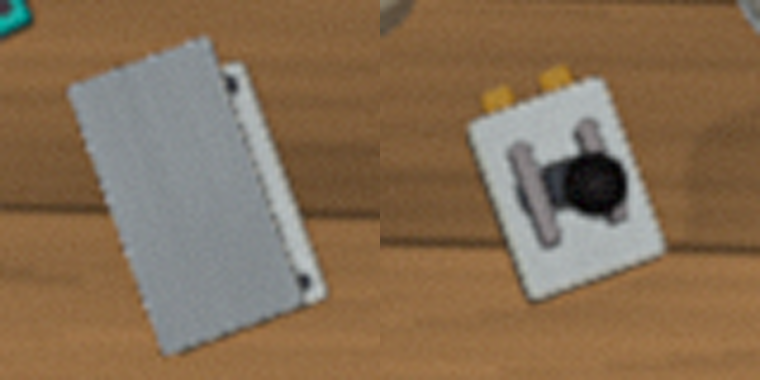

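The crop confirms the bare steel plate above a white foot, and the valve with its ports towards +x and the lever leaning slightly to −x. Plate height 0.080 and size 161×84, valve 110×84 at 0.0456 and tin 141×62 at 0.049 all agree with the description. I'll go above the tin for a wrist check.

>>> {"api": "step_arm", "payload": {
  "commands": [
    {"linear": [0.041, -0.017, 0], "dr": [0, 0, 0]},
    {"linear": [0.041, -0.017, 0], "dr": [0, 0, 0]},
    {"linear": [0.041, -0.017, 0], "dr": [0, 0, 0]},
    {"linear": [0.041, -0.017, 0], "dr": [0, 0, 0]},
    {"linear": [0.041, -0.017, 0], "dr": [0, 0, 0]}
  ],
  "hand": 0
}}

```text
time: 0.6
ee_pos: [0.3833, -0.3996, 0.231]
tcp_rot: [-3.141, 0.0, 0.382]
contact_force: [-0.0, -0.8, 0.4]
gripper_width: 0.998
grasp_force: 0.0
```

>>> {"api": "step_arm", "payload": {
  "commands": [
    {"linear": [0.0417, -0.0172, 0], "dr": [0, 0, 0]},
    {"linear": [0.0417, -0.0172, 0], "dr": [0, 0, 0]},
    {"linear": [0.0417, -0.0172, 0], "dr": [0, 0, 0]},
    {"linear": [0.0417, -0.0172, 0], "dr": [0, 0, 0]},
    {"linear": [0, 0, 0], "dr": [0, 0, 0]}
  ]
}}

```text
time: 1.1
ee_pos: [0.5147, -0.2709, 0.231]
tcp_rot: [-3.14, -0.002, 0.388]
contact_force: [-0.4, -0.8, 0.6]
gripper_width: 0.995
grasp_force: 0.0
```

>>> {"api": "step_arm", "payload": {
  "commands": [
    {"linear": [0, 0, 0], "dr": [0, 0, 0.1426]},
    {"linear": [0, 0, 0], "dr": [0, 0, 0.1426]},
    {"linear": [0, 0, 0], "dr": [0, 0, 0.1426]},
    {"linear": [0, 0, 0], "dr": [0, 0, 0.1426]},
    {"linear": [0, 0, 0], "dr": [0, 0, 0.1426]}
  ]
}}

```text
time: 1.6
ee_pos: [0.5107, -0.2754, 0.2308]
tcp_rot: [3.142, 0.001, -0.336]
contact_force: [-0.7, 0.5, 0.3]
gripper_width: 1.0
grasp_force: 0.0
```

>>> {"api": "step_arm", "payload": {
  "commands": [
    {"linear": [0, 0, 0], "dr": [0, 0, 0]},
    {"linear": [0, 0, 0], "dr": [0, 0, 0]}
  ]
}}

```text
time: 1.8
ee_pos: [0.511, -0.2753, 0.231]
tcp_rot: [-3.142, 0.001, -0.327]
contact_force: [0.2, 0.1, 0.3]
gripper_width: 1.0
grasp_force: 0.0
```

```bash
cat >> h.py <<'E'
from scipy.spatial.transform import Rotation as R
def wgrab(tag):
    s=ctrl.read_state(); f=ctrl.grab_frame('wrist'); T=np.eye(4); T[:3,:3]=R.from_euler('xyz',s['tcp_rot']).as_matrix(); T[:3,3]=s['ee_pos']
    f['world_from_camera']=T@f['hand_eye']; np.savez(f'pics/{tag}.npz',**f); return s,f,pts(f)
def rect(p): 
    b=cv2.minAreaRect((p[:,:2]*1000).astype(np.float32)); return [np.round(x,1) for x in b]
def top_rect(W,z0,z1,c,r):
    m=(W[...,2]>z0)&(W[...,2]<z1)&(np.hypot(W[...,0]-c[0],W[...,1]-c[1])<r)
    return rect(W[m]),m.sum(),np.median(W[m][:,2])
def to_tool(s,d): return R.from_euler('xyz',s['tcp_rot']).as_matrix().T@np.asarray(d)
E
python3 - <<'E'
from h import *
s,f,W=wgrab('w1'); cv2.imwrite('pics/w1.png',f['pixels'][:,:,::-1])
print(f['hand_eye'].round(3).tolist(),f['fx'])
for a in((.035,.06),(.045,.056)): print(top_rect(W,*a,(.512,-.275),.1))
E
```

```text
[[-0.0, -0.963, -0.269, 0.068], [1.0, -0.0, 0.0, 0.001], [-0.0, -0.269, 0.963, -0.142], [0.0, 0.0, 0.0, 1.0]] 322.84425382558464
([array([ 511.1, -275.8]), array([ 60.1, 139.9]), np.float64(70.8)], np.int64(1667), np.float64(0.05043453864764008))
([array([ 511.1, -275.8]), array([ 60.1, 139.9]), np.float64(70.8)], np.int64(1298), np.float64(0.050776601049168923))
```

View pics/w1.png

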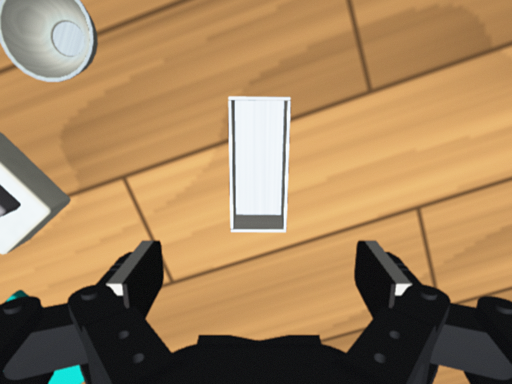

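The wrist picture shows the tin centred at (259,164), with the bowl at (48,35) outside the fingers' path. The wrist measures it at 140×60 mm, centre (0.5111, −0.2758), yaw −0.335. The TCP already lies over it, so I'll descend and grip.

>>> {"api": "step_arm", "payload": {
  "commands": [
    {"linear": [0, 0.0005, 0.05], "dr": [0, 0, 0.008]},
    {"linear": [0, 0, 0.05], "dr": [0, 0, 0]},
    {"linear": [0, 0, 0.05], "dr": [0, 0, 0]},
    {"linear": [0, 0, 0.04], "dr": [0, 0, 0]},
    {"linear": [0, 0, 0.02], "dr": [0, 0, 0]}
  ]
}}

```text
time: 2.35
ee_pos: [0.509, -0.2741, 0.0176]
tcp_rot: [-3.14, 0.005, -0.335]
contact_force: [-0.4, -0.4, 0.1]
gripper_width: 1.003
grasp_force: 0.0
```

>>> {"api": "step_arm", "payload": {
  "commands": [
    {"linear": [0, 0, 0.005], "dr": [0, 0, 0]},
    {"linear": [0, 0, 0], "dr": [0, 0, 0]},
    {"linear": [0, 0, 0], "dr": [0, 0, 0]}
  ]
}}

```text
time: 2.65
ee_pos: [0.5124, -0.2762, 0.0176]
tcp_rot: [3.141, -0.002, -0.337]
contact_force: [-0.6, -0.6, 0.2]
gripper_width: 0.997
grasp_force: 0.0
```

>>> {"api": "step_arm", "payload": {
  "commands": [
    {"linear": [0, 0, 0], "dr": [0, 0, 0]},
    {"linear": [0, 0, 0], "dr": [0, 0, 0]},
    {"linear": [0, 0, 0], "dr": [0, 0, 0]},
    {"linear": [0, 0, 0], "dr": [0, 0, 0]},
    {"linear": [0, 0, 0], "dr": [0, 0, 0]}
  ],
  "hand": 0.6
}}

```text
time: 3.15
ee_pos: [0.5124, -0.2761, 0.018]
tcp_rot: [3.141, -0.003, -0.338]
contact_force: [-0.5, -0.6, 5.4]
gripper_width: 0.695
grasp_force: 66.0
```

>>> {"api": "step_arm", "payload": {
  "commands": [
    {"linear": [0, 0, 0], "dr": [0, 0, 0]},
    {"linear": [0, 0, 0], "dr": [0, 0, 0]},
    {"linear": [0, 0, 0], "dr": [0, 0, 0]},
    {"linear": [0, 0, 0], "dr": [0, 0, 0]},
    {"linear": [0, 0, 0], "dr": [0, 0, 0]}
  ]
}}

```text
time: 3.65
ee_pos: [0.5124, -0.2761, 0.0179]
tcp_rot: [3.141, -0.003, -0.338]
contact_force: [-0.2, -0.1, 6.7]
gripper_width: 0.689
grasp_force: 66.0
```

>>> {"api": "step_arm", "payload": {
  "commands": [
    {"linear": [0, 0, -0.01], "dr": [0, 0, 0]},
    {"linear": [0, 0, -0.03], "dr": [0, 0, 0]},
    {"linear": [0, 0, -0.045], "dr": [0, 0, 0]},
    {"linear": [0, 0, -0.045], "dr": [0, 0, 0]},
    {"linear": [0, 0, -0.045], "dr": [0, 0, 0]}
  ]
}}

```text
time: 4.15
ee_pos: [0.5107, -0.275, 0.1936]
tcp_rot: [-3.141, 0.0, -0.338]
contact_force: [1.2, -1.2, -2.8]
gripper_width: 0.69
grasp_force: 65.4
```

>>> {"api": "step_arm", "payload": {
  "commands": [
    {"linear": [0, 0, -0.04], "dr": [0, 0, -0.12]},
    {"linear": [0, 0, -0.04], "dr": [0, 0, -0.12]},
    {"linear": [0, 0, -0.04], "dr": [0, 0, -0.12]},
    {"linear": [0, 0, 0], "dr": [0, 0, -0.12]},
    {"linear": [0, 0, 0], "dr": [0, 0, -0.12]}
  ]
}}

```text
time: 4.65
ee_pos: [0.5116, -0.2756, 0.3141]
tcp_rot: [3.139, -0.002, 0.267]
contact_force: [-0.1, 0.3, -2.7]
gripper_width: 0.689
grasp_force: 65.7
```

>>> {"api": "step_arm", "payload": {
  "commands": [
    {"linear": [0, 0, 0], "dr": [0, 0, -0.12]},
    {"linear": [0, 0, 0], "dr": [0, 0, 0]},
    {"linear": [0, 0, 0], "dr": [0, 0, 0]}
  ]
}}

```text
time: 4.95
ee_pos: [0.511, -0.2752, 0.3116]
tcp_rot: [-3.141, 0.0, 0.379]
contact_force: [-0.9, -0.3, -2.3]
gripper_width: 0.693
grasp_force: 65.6
```

>>> {"api": "step_arm", "payload": {
  "commands": [
    {"linear": [0.0073, -0.0417, 0], "dr": [0, 0, 0]},
    {"linear": [0.0073, -0.0417, 0], "dr": [0, 0, 0]},
    {"linear": [0.0073, -0.0417, 0], "dr": [0, 0, 0]},
    {"linear": [0.0073, -0.0417, 0], "dr": [0, 0, 0]},
    {"linear": [0.0073, -0.0417, 0], "dr": [0, 0, 0]}
  ]
}}

```text
time: 5.45
ee_pos: [0.4667, -0.0669, 0.3114]
tcp_rot: [-3.141, -0.0, 0.378]
contact_force: [0.8, 1.2, -3.0]
gripper_width: 0.695
grasp_force: 66.1
```

>>> {"api": "step_arm", "payload": {
  "commands": [
    {"linear": [0.0073, -0.0417, 0], "dr": [0, 0, 0]},
    {"linear": [0.0073, -0.0417, 0], "dr": [0, 0, 0]},
    {"linear": [0.0073, -0.0417, 0], "dr": [0, 0, 0]},
    {"linear": [0.0073, -0.0417, 0], "dr": [0, 0, 0]},
    {"linear": [0.0073, -0.0417, 0], "dr": [0, 0, 0]}
  ]
}}

```text
time: 5.95
ee_pos: [0.423, 0.1402, 0.3117]
tcp_rot: [3.142, -0.001, 0.379]
contact_force: [1.7, 0.2, -1.8]
gripper_width: 0.686
grasp_force: 66.1
```

>>> {"api": "step_arm", "payload": {
  "commands": [
    {"linear": [0.0073, -0.0417, 0], "dr": [0, 0, 0]},
    {"linear": [0.0073, -0.0417, 0], "dr": [0, 0, 0]},
    {"linear": [0, 0, 0], "dr": [0, 0, 0]},
    {"linear": [0, 0, 0], "dr": [0, 0, 0]},
    {"linear": [0, 0, 0], "dr": [0, 0, 0]}
  ]
}}

```text
time: 6.45
ee_pos: [0.4062, 0.2207, 0.3113]
tcp_rot: [3.141, 0.0, 0.38]
contact_force: [0.3, 0.7, -2.7]
gripper_width: 0.692
grasp_force: 66.3
```

```bash
python3 - <<'E'
from h import *
s,f,W=wgrab('w2'); cv2.imwrite('pics/w2.png',f['pixels'][:,:,::-1])
print(s['ee_pos'],s['tcp_rot'])
print('plate',top_rect(W,.07,.09,(.5436,.2774),.11))
z=s['ee_pos'][2]
print('tin',top_rect(W,z+.02,z+.045,s['ee_pos'][:2],.1))
E
```

```text
[0.40624369 0.22067717 0.31132147] [3.14100210e+00 3.40894597e-04 3.80333458e-01]
plate ([array([515.8, 264.9]), array([96.9, 84.2]), np.float64(21.9)], np.int64(7623), np.float64(0.07917859153608225))
tin ([array([421.6, 227.8]), array([102.6,  89.4]), np.float64(21.8)], np.int64(11240), np.float64(0.3438071455722806))
```

View pics/w2.png

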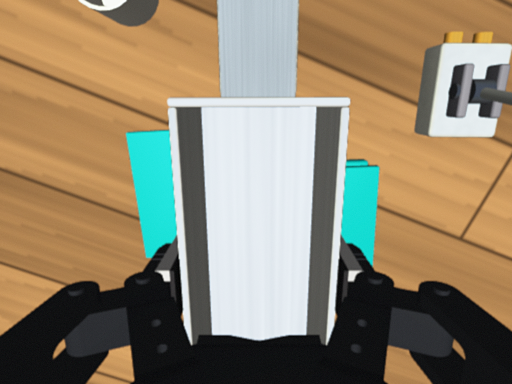

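The view shows the held tin (columns 168–350) parallel to the steel plate (219–298) ahead. I'll work out where the tin sits in the hand.

```bash
python3 - <<'E'
from h import *
f=dict(np.load('pics/w2.npz')); W=pts(f); s=ctrl.read_state()
Rt=R.from_euler('xyz',s['tcp_rot']).as_matrix(); T=(W-s['ee_pos'])@Rt
d=T[60:140,150:365]; ok=(d[...,2]>-.045)&(d[...,2]<-.02); q=d[ok]
front=q[q[:,0]>np.nanpercentile(q[:,0],50)]
print('rim front x',np.percentile(q[:,0],[50,90,99,100]).round(4),'z',np.median(q[:,2]).round(4),'y',q[:,1].min().round(4),q[:,1].max().round(4))
m=(W[...,2]>.07)&(W[...,2]<.09); p=T[m&(np.hypot(W[...,0]-.5436,W[...,1]-.2774)<.11)]
print('plate y range',p[:,1].min().round(4),p[:,1].max().round(4))
t=Rt.T@(np.array([.5433,.2762,.08])-s['ee_pos']); print('plate centre in tool',t.round(4))
E
```

```text
rim front x [0.066  0.0678 0.0682 0.0682] z -0.0326 y -0.0304 0.0302
plate y range -0.0431 0.0412
plate centre in tool [ 0.1479 -0.0012  0.2313]
```

>>> {"api": "step_arm", "payload": {
  "commands": [
    {"linear": [0.037, -0.0005, 0], "dr": [0, 0, 0]},
    {"linear": [0.0375, -0.0005, 0], "dr": [0, 0, 0]},
    {"linear": [0.0375, 0, 0], "dr": [0, 0, 0]},
    {"linear": [0.0375, 0, 0], "dr": [0, 0, 0]},
    {"linear": [0, 0, 0], "dr": [0, 0, 0]}
  ]
}}

```text
time: 7.0
ee_pos: [0.5497, 0.2777, 0.3105]
tcp_rot: [3.141, -0.003, 0.378]
contact_force: [-0.6, 0.1, -1.8]
gripper_width: 0.692
grasp_force: 66.4
```

>>> {"api": "step_arm", "payload": {
  "commands": [
    {"linear": [0, 0, 0.045], "dr": [0, 0, 0]},
    {"linear": [0, 0, 0.045], "dr": [0, 0, 0]},
    {"linear": [0, 0, 0.045], "dr": [0, 0, 0]},
    {"linear": [0, 0, 0.03], "dr": [0, 0, 0]},
    {"linear": [0, 0, 0.015], "dr": [0, 0, 0]}
  ]
}}

```text
time: 7.5
ee_pos: [0.5422, 0.2755, 0.1279]
tcp_rot: [-3.142, 0.006, 0.379]
contact_force: [-0.2, 0.6, -2.6]
gripper_width: 0.694
grasp_force: 66.4
```

>>> {"api": "step_arm", "payload": {
  "commands": [
    {"linear": [0, 0, 0.01], "dr": [0, 0, 0]},
    {"linear": [0, 0, 0.005], "dr": [0, 0, 0]},
    {"linear": [0, 0, 0.004], "dr": [0, 0, 0]},
    {"linear": [0, 0, 0], "dr": [0, 0, 0]},
    {"linear": [0, 0, 0], "dr": [0, 0, 0]}
  ]
}}

```text
time: 8.0
ee_pos: [0.5452, 0.2783, 0.1133]
tcp_rot: [-3.142, -0.002, 0.382]
contact_force: [0.0, 0.7, -2.3]
gripper_width: 0.694
grasp_force: 66.4
```

```bash
python3 - <<'E'
from h import *
s=ctrl.read_state(); print(s['ee_pos'],s['tcp_rot'],s['contact_force'])
t=R.from_euler('xyz',s['tcp_rot']).as_matrix().T@(np.array([.5433,.2762,.08])-s['ee_pos']); print((t+[.0015,.0001,0]).round(4))
E
```

```text
[0.54520587 0.27833189 0.11328202] [-3.14155319e+00 -1.62570887e-03  3.81683942e-01] [ 0.01073744  0.7135454  -2.28514823]
[-0.0011  0.0014  0.0333]
```

>>> {"api": "step_arm", "payload": {
  "commands": [
    {"linear": [-0.001, 0.0013, 0.005], "dr": [0, 0, 0]},
    {"linear": [0, 0, 0.004], "dr": [0, 0, 0]},
    {"linear": [0, 0, 0.002], "dr": [0, 0, 0]},
    {"linear": [0, 0, 0.001], "dr": [0, 0, 0]},
    {"linear": [0, 0, 0], "dr": [0, 0, 0]}
  ]
}}

```text
time: 8.5
ee_pos: [0.544, 0.2766, 0.1001]
tcp_rot: [-3.141, 0.0, 0.382]
contact_force: [-0.5, -0.0, -2.0]
gripper_width: 0.695
grasp_force: 66.4
```

>>> {"api": "step_arm", "payload": {
  "commands": [
    {"linear": [0, 0, 0.001], "dr": [0, 0, 0]},
    {"linear": [0, 0, 0], "dr": [0, 0, 0]},
    {"linear": [0, 0, 0], "dr": [0, 0, 0]}
  ]
}}

```text
time: 8.8
ee_pos: [0.5442, 0.2766, 0.0994]
tcp_rot: [-3.142, -0.0, 0.382]
contact_force: [-0.0, 0.7, -2.7]
gripper_width: 0.693
grasp_force: 66.4
```

>>> {"api": "step_arm", "payload": {
  "commands": [
    {"linear": [0, 0, 0.001], "dr": [0, 0, 0]},
    {"linear": [0, 0, 0], "dr": [0, 0, 0]}
  ]
}}

```text
time: 9.0
ee_pos: [0.5441, 0.2766, 0.0983]
tcp_rot: [-3.141, 0.0, 0.382]
contact_force: [-0.3, 0.5, -1.9]
gripper_width: 0.693
grasp_force: 66.4
```

>>> {"api": "step_arm", "payload": {
  "commands": [
    {"linear": [0, 0, 0.0007], "dr": [0, 0, 0]},
    {"linear": [0, 0, 0], "dr": [0, 0, 0]}
  ]
}}

```text
time: 9.2
ee_pos: [0.5441, 0.2766, 0.098]
tcp_rot: [-3.142, -0.0, 0.382]
contact_force: [-2.1, -0.3, 1.8]
gripper_width: 0.693
grasp_force: 66.9
```

>>> {"api": "step_arm", "payload": {
  "commands": [
    {"linear": [0, 0, 0.0007], "dr": [0, 0, 0]},
    {"linear": [0, 0, 0], "dr": [0, 0, 0]}
  ]
}}

```text
time: 9.4
ee_pos: [0.5441, 0.2766, 0.098]
tcp_rot: [3.142, -0.0, 0.382]
contact_force: [-4.1, -0.5, 8.2]
gripper_width: 0.693
grasp_force: 67.7
```

>>> {"api": "step_arm", "payload": {
  "commands": [
    {"linear": [0, 0, 0], "dr": [0, 0, 0]},
    {"linear": [0, 0, 0], "dr": [0, 0, 0]},
    {"linear": [0, 0, 0], "dr": [0, 0, 0]},
    {"linear": [0, 0, 0], "dr": [0, 0, 0]},
    {"linear": [0, 0, 0], "dr": [0, 0, 0]}
  ],
  "hand": 0
}}

```text
time: 9.9
ee_pos: [0.5442, 0.2766, 0.0968]
tcp_rot: [-3.141, 0.0, 0.382]
contact_force: [-0.1, 0.9, 0.6]
gripper_width: 1.0
grasp_force: 0.0
```

>>> {"api": "step_arm", "payload": {
  "commands": [
    {"linear": [0, 0, -0.01], "dr": [0, 0, 0]},
    {"linear": [0, 0, -0.03], "dr": [0, 0, 0]},
    {"linear": [0, 0, -0.05], "dr": [0, 0, 0]},
    {"linear": [0, 0, -0.05], "dr": [0, 0, 0]},
    {"linear": [0, 0, -0.05], "dr": [0, 0, 0]}
  ]
}}

```text
time: 10.4
ee_pos: [0.5438, 0.2764, 0.2896]
tcp_rot: [-3.142, -0.0, 0.382]
contact_force: [0.7, 0.6, -0.1]
gripper_width: 1.002
grasp_force: 0.0
```

>>> {"api": "step_arm", "payload": {
  "commands": [
    {"linear": [0, 0, 0], "dr": [0, 0, 0]},
    {"linear": [0, 0, 0], "dr": [0, 0, 0]},
    {"linear": [0, 0, 0], "dr": [0, 0, 0]}
  ]
}}

```text
time: 10.7
ee_pos: [0.5432, 0.2762, 0.2861]
tcp_rot: [-3.141, 0.002, 0.382]
contact_force: [0.1, -0.2, 0.5]
gripper_width: 1.0
grasp_force: 0.0
```

```bash
python3 - <<'E'
from h import *
s,f,W=wgrab('w3'); cv2.imwrite('pics/w3.png',f['pixels'][:,:,::-1]); print(s['ee_pos'])
m=(W[...,2]>.06)&(W[...,2]<.084)&(np.hypot(W[...,0]-.5436,W[...,1]-.2774)<.11)
for n,a in dict(tin=(.12,.14),plate=(.07,.084)).items(): print(n,top_rect(W,*a,(.5436,.2774),.11))
# top edges in tin-rim frame too
t=grab('top'); V=pts(t)
print('top tin',top_rect(V,.115,.145,(.5436,.2774),.1),'plate',top_rect(V,.07,.09,(.5436,.2774),.11))
E
```

```text
[0.54324363 0.27623715 0.28608274]
tin ([array([542.6, 275.4]), array([140.3,  60.2]), np.float64(22.0)], np.int64(1798), np.float64(0.1306060052191508))
plate ([array([544. , 276.4]), array([159.2,  84.2]), np.float64(21.9)], np.int64(8524), np.float64(0.08178210648580198))
top tin ([array([518.4, 243.2]), array([ 48. , 110.2]), np.float64(81.8)], np.int64(111), np.float64(0.13019986573341003)) plate ([array([538.6, 270. ]), array([145.7,  75.6]), np.float64(21.6)], np.int64(1076), np.float64(0.08232777935050628))
```

View pics/w3.png

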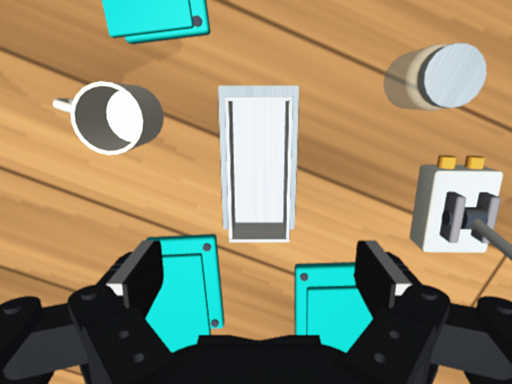

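The tin sits inside the plate outline (about 1.7 mm along and 0.4 mm across off centre, aligned within 0.1°, rim at 0.1306) and is released. The picture shows it at (260,170) on the plate. Next is the lever, with the fingers closed.

>>> {"api": "step_arm", "payload": {
  "commands": [
    {"linear": [-0.023, 0.0427, 0], "dr": [0, 0, 0]},
    {"linear": [-0.023, 0.0427, 0], "dr": [0, 0, 0]},
    {"linear": [-0.023, 0.0427, 0], "dr": [0, 0, 0]},
    {"linear": [-0.023, 0.0427, 0], "dr": [0, 0, 0]},
    {"linear": [-0.023, 0.0427, 0], "dr": [0, 0, 0]}
  ],
  "hand": 1
}}

```text
time: 11.3
ee_pos: [0.5156, 0.034, 0.2854]
tcp_rot: [-3.14, 0.003, 0.382]
contact_force: [0.0, -0.3, -0.6]
gripper_width: 0.144
grasp_force: 0.0
```

>>> {"api": "step_arm", "payload": {
  "commands": [
    {"linear": [-0.023, 0.0427, 0], "dr": [0, 0, 0]},
    {"linear": [0, 0, 0], "dr": [0, 0, 0.013]},
    {"linear": [0, 0, 0], "dr": [0, 0, 0]},
    {"linear": [0, 0, 0], "dr": [0, 0, 0]}
  ]
}}

```text
time: 11.7
ee_pos: [0.5112, -0.0117, 0.2861]
tcp_rot: [-3.14, 0.001, 0.369]
contact_force: [-0.1, 0.6, -0.1]
gripper_width: -0.003
grasp_force: 0.0
```

```bash
python3 - <<'E'
from h import *
s,f,W=wgrab('w4'); print(s['ee_pos'],s['tcp_rot'])
print('block',top_rect(W,.038,.054,(.571,.0106),.08)); print('knob',top_rect(W,.155,.21,(.571,.0106),.07))
k,_,_=top_rect(W,.155,.21,(.571,.0106),.07)
Rt=R.from_euler('xyz',s['tcp_rot']).as_matrix()
print('knob in tool',(Rt.T@(np.r_[k[0]/1000,.179]-s['ee_pos'])).round(4))
E
```

```text
[ 0.5111803  -0.01165548  0.28610111] [-3.13996458e+00  1.17389271e-03  3.69264440e-01]
block ([array([572.5,  10.9]), array([109.6,  84. ]), np.float64(21.2)], np.int64(4113), np.float64(0.04498627768778174))
knob ([array([555.6,   4.2]), array([32.7, 32.7]), np.float64(20.1)], np.int64(1574), np.float64(0.19015114730817995))
knob in tool [0.0473 0.0014 0.107 ]
```

>>> {"api": "step_arm", "payload": {
  "commands": [
    {"linear": [0, 0.001, 0.045], "dr": [0, 0, 0]},
    {"linear": [0, 0, 0.045], "dr": [0, 0, 0]},
    {"linear": [0, 0, 0.034], "dr": [0, 0, 0]},
    {"linear": [0, 0, 0.012], "dr": [0, 0, 0]},
    {"linear": [0, 0, 0], "dr": [0, 0, 0]}
  ]
}}

```text
time: 12.25
ee_pos: [0.5107, -0.0122, 0.1494]
tcp_rot: [-3.139, 0.003, 0.371]
contact_force: [-0.6, -1.2, 0.1]
gripper_width: 0.0
grasp_force: 0.0
```

>>> {"api": "step_arm", "payload": {
  "commands": [
    {"linear": [0.005, 0, 0], "dr": [0, 0, 0]},
    {"linear": [0.005, 0, 0], "dr": [0, 0, 0]},
    {"linear": [0.004, 0, 0], "dr": [0, 0, 0]},
    {"linear": [0.003, 0, 0], "dr": [0, 0, 0]},
    {"linear": [0.003, 0, 0], "dr": [0, 0, 0]}
  ]
}}

```text
time: 12.75
ee_pos: [0.5311, -0.0063, 0.1516]
tcp_rot: [3.141, -0.001, 0.369]
contact_force: [-0.9, -0.5, 1.7]
gripper_width: -0.004
grasp_force: 0.8
```

>>> {"api": "step_arm", "payload": {
  "commands": [
    {"linear": [0.003, 0, 0], "dr": [0, 0, 0]},
    {"linear": [0.003, 0, 0], "dr": [0, 0, 0]},
    {"linear": [0.002, 0, 0], "dr": [0, 0, 0]}
  ]
}}

```text
time: 13.05
ee_pos: [0.538, -0.0034, 0.1508]
tcp_rot: [-3.141, 0.0, 0.369]
contact_force: [-1.3, -1.4, 1.1]
gripper_width: 0.005
grasp_force: 0.7
```

>>> {"api": "step_arm", "payload": {
  "commands": [
    {"linear": [0.003, 0, 0], "dr": [0, 0, 0]},
    {"linear": [0.003, 0, 0], "dr": [0, 0, 0]},
    {"linear": [0.002, 0, 0], "dr": [0, 0, 0]}
  ]
}}

```text
time: 13.35
ee_pos: [0.5458, -0.0004, 0.1509]
tcp_rot: [-3.141, -0.0, 0.369]
contact_force: [-0.9, -0.3, 0.9]
gripper_width: 0.001
grasp_force: 0.6
```

>>> {"api": "step_arm", "payload": {
  "commands": [
    {"linear": [0.003, 0, 0], "dr": [0, 0, 0]},
    {"linear": [0.003, 0, 0], "dr": [0, 0, 0]},
    {"linear": [0.002, 0, 0], "dr": [0, 0, 0]}
  ]
}}

```text
time: 13.65
ee_pos: [0.5533, 0.0025, 0.1509]
tcp_rot: [-3.142, -0.0, 0.369]
contact_force: [-0.9, -0.9, 1.2]
gripper_width: -0.0
grasp_force: 0.6
```

>>> {"api": "step_arm", "payload": {
  "commands": [
    {"linear": [0.003, 0, 0], "dr": [0, 0, 0]},
    {"linear": [0.003, 0, 0], "dr": [0, 0, 0]},
    {"linear": [0.002, 0, 0], "dr": [0, 0, 0]}
  ]
}}

```text
time: 13.95
ee_pos: [0.5608, 0.0054, 0.151]
tcp_rot: [-3.142, -0.0, 0.369]
contact_force: [-0.5, -0.2, 0.3]
gripper_width: -0.001
grasp_force: 0.5
```

>>> {"api": "step_arm", "payload": {
  "commands": [
    {"linear": [0.003, 0, 0], "dr": [0, 0, 0]},
    {"linear": [0.003, 0, 0], "dr": [0, 0, 0]},
    {"linear": [0.002, 0, 0], "dr": [0, 0, 0]}
  ]
}}

```text
time: 14.25
ee_pos: [0.5666, 0.0078, 0.1508]
tcp_rot: [-3.141, 0.003, 0.369]
contact_force: [-7.4, -3.4, 5.9]
gripper_width: 0.0
grasp_force: 4.0
```

>>> {"api": "step_arm", "payload": {
  "commands": [
    {"linear": [0.003, 0, 0], "dr": [0, 0, 0]},
    {"linear": [0.003, 0, 0], "dr": [0, 0, 0]}
  ]
}}

```text
time: 14.45
ee_pos: [0.5702, 0.0094, 0.1506]
tcp_rot: [-3.141, 0.007, 0.369]
contact_force: [-11.3, -5.3, 9.1]
gripper_width: -0.0
grasp_force: 6.8
```

>>> {"api": "step_arm", "payload": {
  "commands": [
    {"linear": [0.003, 0, 0], "dr": [0, 0, 0]},
    {"linear": [0.003, 0, 0], "dr": [0, 0, 0]}
  ]
}}

```text
time: 14.65
ee_pos: [0.5745, 0.0112, 0.1504]
tcp_rot: [-3.14, 0.009, 0.369]
contact_force: [-14.8, -6.6, 9.5]
gripper_width: 0.001
grasp_force: 8.1
```

>>> {"api": "step_arm", "payload": {
  "commands": [
    {"linear": [0.003, 0, 0], "dr": [0, 0, 0]},
    {"linear": [0.003, 0, 0], "dr": [0, 0, 0]}
  ]
}}

```text
time: 14.85
ee_pos: [0.5798, 0.0133, 0.15]
tcp_rot: [-3.14, 0.01, 0.369]
contact_force: [-10.9, -5.1, 2.8]
gripper_width: -0.001
grasp_force: 6.4
```

>>> {"api": "step_arm", "payload": {
  "commands": [
    {"linear": [0.002, 0, 0], "dr": [0, 0, 0]},
    {"linear": [0.002, 0, 0], "dr": [0, 0, 0]}
  ]
}}

```text
time: 15.05
ee_pos: [0.5853, 0.0154, 0.1495]
tcp_rot: [-3.14, 0.006, 0.369]
contact_force: [-4.5, -1.9, -3.0]
gripper_width: 0.003
grasp_force: 1.8
```

>>> {"api": "step_arm", "payload": {
  "commands": [
    {"linear": [0.002, 0, 0], "dr": [0, 0, 0]},
    {"linear": [0.002, 0, 0], "dr": [0, 0, 0]}
  ]
}}

```text
time: 15.25
ee_pos: [0.5932, 0.0177, 0.1511]
tcp_rot: [3.141, -0.002, 0.369]
contact_force: [0.2, -0.2, 0.0]
gripper_width: -0.006
grasp_force: 0.0
```

The force rose to about 19 N, fell and is now zero, so the lever has snapped on. I'll back off and check the pin.

>>> {"api": "step_arm", "payload": {
  "commands": [
    {"linear": [-0.03, 0, 0], "dr": [0, 0, 0]},
    {"linear": [-0.04, 0, 0], "dr": [0, 0, 0]},
    {"linear": [-0.03, 0, -0.03], "dr": [0, 0, 0]},
    {"linear": [0, 0, -0.045], "dr": [0, 0, 0]},
    {"linear": [0, 0, -0.045], "dr": [0, 0, 0]}
  ]
}}

```text
time: 15.75
ee_pos: [0.4981, -0.0186, 0.2723]
tcp_rot: [-3.141, -0.0, 0.368]
contact_force: [1.1, -0.7, -0.7]
gripper_width: 0.0
grasp_force: 0.0
```

>>> {"api": "step_arm", "payload": {
  "commands": [
    {"linear": [0, 0.045, 0], "dr": [0, 0, 0]},
    {"linear": [0, 0.045, 0], "dr": [0, 0, 0]},
    {"linear": [0, 0.045, 0], "dr": [0, 0, 0]},
    {"linear": [0, 0, 0], "dr": [0, 0, 0]},
    {"linear": [0, 0, 0], "dr": [0, 0, 0]}
  ]
}}

```text
time: 16.25
ee_pos: [0.5483, -0.1453, 0.271]
tcp_rot: [-3.142, -0.001, 0.367]
contact_force: [-0.8, -0.1, -0.2]
gripper_width: -0.001
grasp_force: 0.0
```

```bash
python3 - <<'E'
from h import *
s,f,W=wgrab('w5'); g=grab('top'); V=pts(g); print(s['ee_pos'],s['contact_force'])
for n,X in(('w',W),('t',V)): print(n,'knob',top_rect(X,.125,.2,(.6,.03),.09),'tin',top_rect(X,.12,.14,(.5436,.2774),.11))
T=np.linalg.inv(f['world_from_camera'])@[.572,.0109,.06,1]; u=int(f['cx']+f['fx']*T[0]/T[2]); v=int(f['cy']+f['fy']*T[1]/T[2]); print(u,v)
def crop(p,u,v,h): u=min(max(u,h),511-h); v=min(max(v,h),383-h); return cv2.resize(p[v-h:v+h,u-h:u+h],(390,390),interpolation=cv2.INTER_CUBIC)
cv2.imwrite('pics/c5.png',np.hstack([crop(f['pixels'],u,v,65),crop(g['pixels'],289,163,35)])[:,:,::-1])
E
```

```text
[ 0.54831928 -0.1452784   0.27097578] [-0.76903549 -0.14878909 -0.20339657]
w knob ([array([612.3,  23.4]), array([24.6, 31.5]), np.float64(28.6)], np.int64(1440), np.float64(0.16783724681007034)) tin ([array([0., 0.]), array([0., 0.]), np.float64(0.0)], np.int64(0), np.float64(nan))
t knob ([array([622.6,  29.4]), array([41.3, 31.5]), np.float64(46.5)], np.int64(182), np.float64(0.1754983849857607)) tin ([array([542.1, 276.2]), array([140.6,  60.4]), np.float64(22.1)], np.int64(280), np.float64(0.1305929339297447))
126 88
  return _methods._mean(a, axis=axis, dtype=dtype,
  ret = ret.dtype.type(ret / rcount)
```

View pics/c5.png

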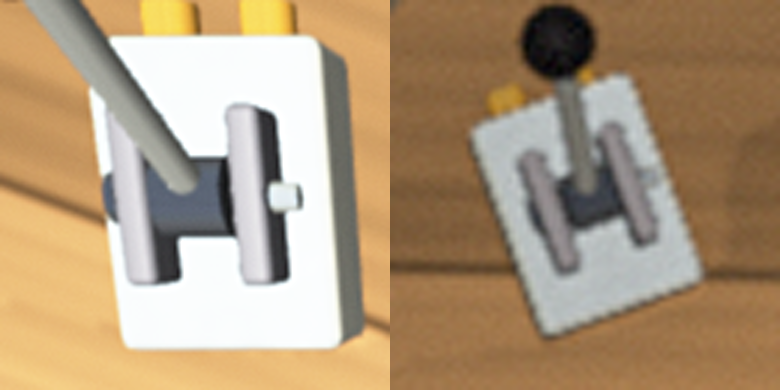

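The crop shows the float pin sticking out of the −y cheek at (287,197), about 10 mm by scale, with the lever leaning to +x. The tin still reads 140.6×60.4 mm at (0.542, 0.276) on the plate, and the arm touches nothing.

```bash
python3 -c "
from station import ctrl
print(ctrl.sign_off())"
```

```text
the job is handed in; nothing more can be done
None
```

I set the tin down on the lift plate, about 2 mm off centre along it and under 1 mm across, and released it. The lever is in the float notch with its pin out about 10 mm, the jar, bowl and mug were left alone, and the job is handed in (sign-off returned no verdict).

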